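Swap the broken paddle of the kitchen machine and hold the new one home

TASK

The broken paddle (one wing snapped off) is still sitting in the kitchen machine's drive: take it out and drop it in the slatted crate. Then take the good two-winged paddle from the rack, turn it until its splined stem meshes with the drive, and slide it fully home so its flange is flush on the drive, pushing down the spring pin inside. Finish while still gripping the paddle and pressing it home (the pin would push it up again), with the disc attachment left in the rack and the canisters, spice jars and pepper mill left where they are.

Things in the scene. Friction and masses are not known exactly. Their poses are not given: they have to be found in the camera images.
- machine: White drive base of a kitchen machine, without bowl, fixed: 140 x 150 housing 45 high with a round tower (about 86 dia below, 72 above) to 75 and the dark drive in its middle, whose top face is at 80 above the table. Origin: centre of the underside.
- drive_mouth (a point): Centre of the top face of the dark drive coupling (48 dia, 80 mm above the table). z up; x and y run along the four arms of the plus-shaped socket: slots 30 long at least and 10 wide, 34 deep. The socket repeats every quarter turn. The coupling is a stiff motor shaft (turns only against about 0.12 Nm) and starts at any angle.
- pin (a joint): Spring pin in the middle of the socket, metres pressed down: 0 = up, its tip 11 mm below the drive's top face; 0.013 when a paddle is fully home. It springs back; takes 4 N to start and about 10.5 N fully home.
- worn_paddle: Grey attachment, mm. Origin: centre of the flange's underside, z up. Flange 46 dia x 5, hub 20 dia to z = 50, square grip 22 x 22 along x and y at z = 50 to 82. Broken: one wing, at +x (out to 40, z = 9 to 44, 6 thick); stem is a round stub 11 dia, 10 long. Sits loose in the drive, flange on its top face. 80 g.
- paddle: Grey attachment, mm. Origin: centre of the flange's underside, z up. Flange 46 dia x 5, hub 20 dia to z = 50, square grip 22 x 22 along x and y at z = 50 to 82. Two wings at +x and -x (out to 40, z = 9 to 44, 6 thick). Stem below the flange: plus-shaped, ribs along x and y, each 28 long, 8 thick, down to z = -24, lower edges rounded (radius 4). Stands in a rack well at any angle. 90 g.
- disc_tool: Grey attachment, mm. Origin: centre of the flange's underside, z up. Flange 46 dia x 5, hub 20 dia to z = 50, square grip 22 x 22 along x and y at z = 50 to 82. A round disc 62 dia at z = 16 to 21 instead of wings. Stem below the flange: plus-shaped, ribs along x and y, each 28 long, 8 thick, down to z = -24, lower edges rounded (radius 4). Stands in the other well and must stay there.
- rack: Fixed wooden block 80 x 190 (x, y), 45 high, with two round through wells 33 dia at y = -50 and +50 mm, in which the attachments stand with the flange on the block's top. Origin: centre of the underside.
- crate: Fixed open slatted wooden crate, outside 140 x 170 x 70 high (x, y, z), walls 6, floor about 6 thick. Origin: centre of the underside. Crate and rack may stand on either side of the machine.
- spice_l: spice jar, 46 dia x 106 mm; bystander, origin at the centre of its underside.
- spice_r: spice jar, 46 dia x 106 mm; bystander, origin at the centre of its underside.
- canister_big: round lidded canister, 102 dia x 140 mm; bystander, origin at the centre of its underside.
- canister_small: round lidded canister, 92 dia x 115 mm; bystander, origin at the centre of its underside.
- pepper: wooden pepper mill, 58 dia x 170 mm; bystander, origin at the centre of its underside.
Things that resemble listed ones, but are neither listed nor needed, are in the scene too. What is shaped like the worn_paddle but blue is not meant.

How it is judged:
By the outcome, as a careful person would: the job done as asked, in the order asked, and still so for the second after the job is handed in, while the arm keeps its last pose, push and grip.
It also fails if it takes over 48 s, if anything falls off the work surface, if the arm or the gripper's body presses on something with over 40 N, if the wrist force passes 120 N, or if a joint passes its speed limit or range.

ROBOT

A 6-joint arm with a two-finger parallel gripper is mounted at the origin on a cart in front of the work surface, level with it; the furniture and walls round the work are solid. World frame = base frame: x ahead of the robot, y to its left, z up, the work surface at z = 0. Lengths are in m, angles in rad, forces in N, time in s.
With the tool pointing down it reaches from about 0.4 to 0.925 m from the base axis. Payload 3.4 kg.
Tool frame: the origin (TCP) lies on the centre line of the jaws, within the pads' length; the fingertips stand 14 mm ahead of it and the grasp point (between the pads) lies 5 mm behind it (robot.finger_overhang is the distance from the TCP to the fingertips, in m); z points along the fingers, y is the line along which they close (so a half turn about z gives the same grasp; the last joint's range is limited). The gripper opens to 85 mm and grips with 20 to 120 N. Pads are 22 mm wide; open, the fingers measure 114 mm over their backs; the gripper's body (76 mm by 85 mm) begins 54 mm behind the grasp point. The pads swing forward as they close: fully open they stand 13 mm farther back than shut.
Start: joints at [1.181, 0.307, 1.506, -0, 1.328, -0.073], TCP at [0.179, 0.547, 0.245] pointing down, gripper open.
Joint ranges: [-3.12, 3.12], [-1.05, 2.28], [0.14, 2.33], [-1.42, 4.57], [0.1, 2.73], [-2.68, 2.68]. Speed limits (rad/s): [2.57, 2.57, 3.14, 3.14, 3.14, 3.14].

INTERFACE

Orientations are given as a rotation vector (axis times angle).
In Python, from rig import robot, vision, spotter gives the robot as it stands.
- The arm moves only by the tool move_arm, never from a script. Its arguments are lists of equal length, an entry for each row: "offset": the shift along the tool's x, y, z in m, a list of three; "turn": the turn about the tool's z in rad. In form: {"offset": [[dx, dy, dz], ...], "turn": [turn, ...]}. A call has 1 to 12 rows; each row shifts and turns the commanded pose from where the row before left it, along the tool's axes as they then stand; what a row does not reach is not made up. A row lasts 1/10 s, in which the tool goes at most 50 mm and 8.59 degrees, less where a joint would pass 70% of its speed; a pose out of reach is approached as far as the arm can. A call is refused whole if a number of a shift passes 0.05 or a number of a turn 0.15, either way. A call with a gripper value outside its range is refused whole. "grip" is the opening, from -1 (shut) to 1 (fully open), set as the call begins (left out, the last holds). The fingers move at their own pace and stop on an object; "force" is the grip in N (left out, the last holds). Time passes only in rows, so rows that do not move let the fingers close. It gives the time, the measured TCP pose, the force, the opening and the grip force at its end, in the units of the state.
- robot.state(): the state, without advancing time (a new reading comes with each control period).
- vision.read_camera(name): name is "scene" or "top"; returns the picture (400x640x3 uint8, red, green, blue); there is no depth.
- vision.camera_params(name): a dict with "K" (3x3 intrinsics, pixels), "dist" ([k1, k2, p1, p2, k3] as OpenCV has them; the pictures are not rectified), "camera_from_world" (4x4, takes a point from world to camera coordinates). Camera axes: x right, y down, z forward; pixel columns grow to the right and rows downward; lengths in m; the calibration is good to about 2 mm. A picture is of the moment at which its call begins. camera_params takes no time and is no camera call.
- robot.finish_job(): hands the job in; it is judged then, once.
Trained networks look in the newest picture that a camera, given by its name, has taken for a name from the list of things; names that differ only in an ending like _2 or _b are one class to them, and where a whole thing is asked for, a point or a joint stands for the part that bears it (a point fixed in the world has none). Each returns a list of dicts, best first, with "score" (0 to 1); they miss things now and then, are a little off and sometimes report something else, mostly with a low value. They report only what shows in the picture. A call takes as long as a camera call. They do not tell look-alikes from the thing itself.
- spotter.look_for(camera, target): "box" ([centre column, centre row, width, height] in pixels, round what is visible of it).
- spotter.regions_of(camera, target): "mask" (400x640 bool, what is visible of it) and "box" ([centre column, centre row, width, height] in pixels, round what is visible of it).
The state is a dict: "time_s": time; "joint_positions": joint angles; "qd": joint speeds; "tau": joint torques, N m; "tcp_pos": TCP position; "orientation": TCP orientation; "force": force on the tool from outside, world axes, zero at the start; "moment": the same for the moment, N m; "opening": opening from 0.0 (shut) to 1.0 (fully open); "grasp_force": force on a finger pad.
Only numpy, scipy, OpenCV 4.12 (cv2) and the standard library are available. Lean on these libraries where they do the work, as an engineer would, in place of code of your own. Each camera call takes 0.05 s, during which the arm holds its last target. There are 200 camera calls.

## Working session

There is one attempt and no reset: what is moved stays moved. The work goes in short steps, Python scripts to look and compute and a tool call to move; the robot and the scene stay as the last step left them, time stands still between calls to the robot, and variables do not carry over. Pictures are saved under pics/ and viewed, at most 10 in all, crops included, and the job is handed in when it is done.

Besides the shell and the picture viewer there is one more tool, called after ">>>" as name([rows], argument=value, ...), one row to a line, values as JSON. move_arm: Moves the arm, as the interface text tells. Its arguments: {"type":"object","properties":{"offset":{"type":"array","items":{"type":"array","items":{"type":"number"}}},"turn":{"type":"array","items":{"type":"number"}},"grip":{"type":"number"},"force":{"type":"number"}},"required":["offset","turn"]}

```bash
mkdir -p pics; ls; python3 - <<'E'
from rig import robot, vision, spotter
import cv2, numpy as np
for c in ("scene","top"):
    im=vision.read_camera(c); cv2.imwrite(f"pics/{c}0.png",im[:,:,::-1])
    p=vision.camera_params(c); print(c,p["K"],p["dist"],np.round(p["camera_from_world"],4).tolist())
    for t in ("machine","worn_paddle","paddle","disc_tool","rack","crate"):
        print(t,[(np.round(d["box"]).tolist(),round(d["score"],2)) for d in spotter.look_for(c,t)[:3]])
print(robot.state())
E
```

```text
pics
scene [[367.75616027   0.         321.87454987]
 [  0.         367.75616027 206.96299521]
 [  0.           0.           1.        ]] [0.01536912 0.         0.         0.         0.        ] [[0.5185, -0.855, -0.0142, -0.2893], [-0.6077, -0.3567, -0.7095, 0.3674], [0.6016, 0.3765, -0.7045, 0.7928], [0.0, 0.0, 0.0, 1.0]]
machine [([314.0, 246.0, 73.0, 54.0], 0.77)]
worn_paddle [([313.0, 220.0, 24.0, 28.0], 0.87), ([258.0, 235.0, 19.0, 29.0], 0.7)]
paddle [([243.0, 186.0, 29.0, 25.0], 0.84)]
disc_tool [([220.0, 178.0, 20.0, 27.0], 0.78)]
rack [([236.0, 201.0, 64.0, 40.0], 0.82)]
crate [([399.0, 280.0, 85.0, 80.0], 0.64)]
top [[454.01003331   0.         322.4765163 ]
 [  0.         454.01003331 196.63467615]
 [  0.           0.           1.        ]] [-0.12947703  0.          0.          0.          0.        ] [[0.0038, -1.0, 0.007, -0.0099], [-0.9851, -0.0049, -0.172, 0.5355], [0.172, -0.0063, -0.9851, 1.4101], [0.0, 0.0, 0.0, 1.0]]
machine [([335.0, 227.0, 55.0, 48.0], 0.93)]
worn_paddle [([374.0, 178.0, 18.0, 17.0], 0.74), ([290.0, 248.0, 19.0, 14.0], 0.73), ([337.0, 225.0, 18.0
[... 183 characters left out ...]
, 0.76)]
{'time_s': 0.7, 'joint_positions': array([ 1.18151752e+00,  3.06732521e-01,  1.50637695e+00,  5.74789615e-06,
        1.32838728e+00, -7.35128750e-02]), 'qd': array([ 1.47619028e-05, -3.10140307e-04,  1.52306851e-03, -1.75660897e-03,
       -6.83722761e-04, -1.90677652e-03]), 'tau': array([-5.41213342e-05, -4.57294250e+01, -2.52287418e+01,  3.24057240e-06,
        4.54128431e-04,  2.80793108e-05]), 'tcp_pos': array([0.17859902, 0.54658007, 0.24535232]), 'orientation': array([4.93945418e-01, 3.10250193e+00, 1.48633009e-04]), 'force': array([-0.34309639,  0.02962793,  0.53446347]), 'moment': array([0.03560615, 0.04732252, 0.01830222]), 'grasp_force': 0.0, 'opening': 1.000394841236048}
```

```bash
python3 - <<'E'
import cv2
a=cv2.imread("pics/top0.png")[140:300,180:460]; cv2.imwrite("pics/top0c.png",cv2.resize(a,(798,456),interpolation=cv2.INTER_CUBIC))
a=cv2.imread("pics/scene0.png")[130:330,180:460]; cv2.imwrite("pics/scene0c.png",cv2.resize(a,(798,570),interpolation=cv2.INTER_CUBIC))
E
```

```text
(no output)
```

View pics/top0c.png

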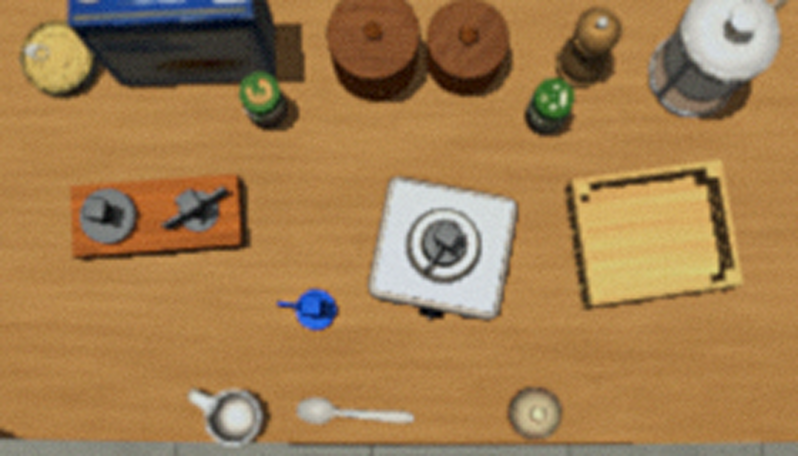

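View pics/scene0c.png

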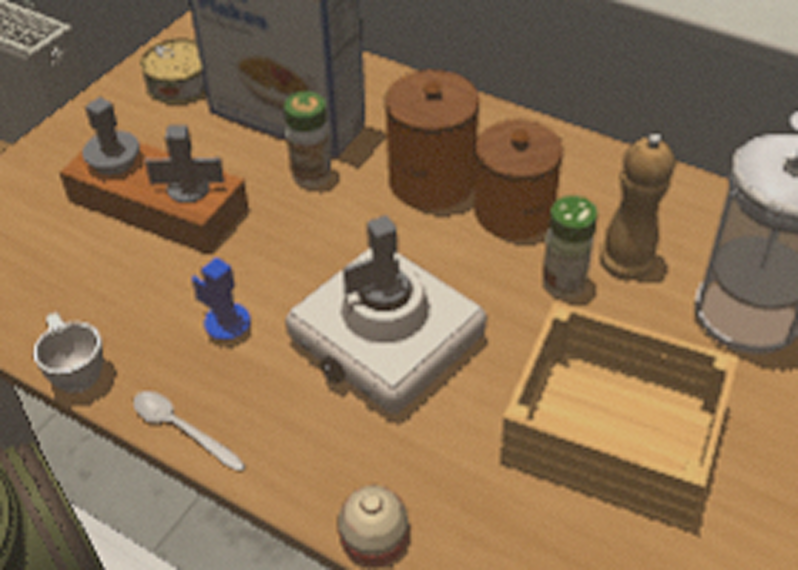

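View pics/top0.png

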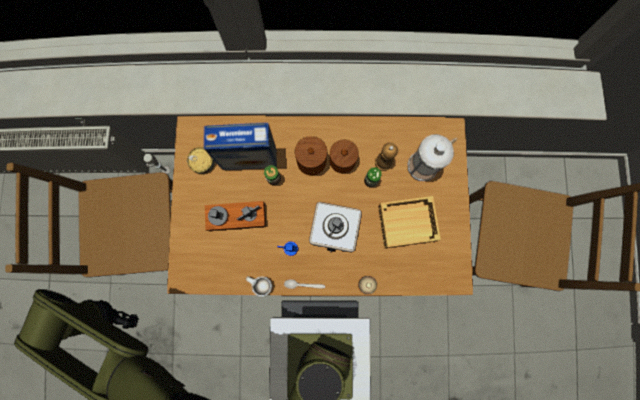

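```bash
cat > h.py <<'E'
from rig import robot, vision, spotter
import cv2, numpy as np
from scipy.optimize import minimize
from scipy.spatial.transform import Rotation as R
P={c:vision.camera_params(c) for c in("scene","top")}
def proj(c,X):
    p=P[c];M=np.array(p["camera_from_world"])
    return cv2.projectPoints(np.float64(X).reshape(-1,1,3),cv2.Rodrigues(M[:3,:3])[0],M[:3,3],np.array(p["K"]),np.array(p["dist"]))[0][:,0]
def unproj(c,uv,z):
    p=P[c];M=np.array(p["camera_from_world"])
    n=cv2.undistortPoints(np.float64([[uv]]),np.array(p["K"]),np.array(p["dist"]))[0,0]
    d=M[:3,:3].T@np.array([n[0],n[1],1]);o=-M[:3,:3].T@M[:3,3]
    return o+d*(z-o[2])/d[2]
def box(x0,x1,y0,y1,z0,z1): return np.array([[x,y,z] for x in(x0,x1) for y in(y0,y1) for z in(z0,z1)])/1000
def cyl(r,z0,z1):
    a=np.linspace(0,2*np.pi,33)[:-1]
    return np.array([[r*np.cos(t),r*np.sin(t),z] for t in a for z in(z0,z1)])/1000
base=[cyl(23,0,5),cyl(10,0,50),box(-11,11,-11,11,50,82)]
MOD=dict(worn_paddle=base+[box(0,40,-3,3,9,44)],paddle=base+[box(-40,40,-3,3,9,44)],disc_tool=base+[cyl(31,16,21)],
 machine=[box(-70,70,-75,75,0,45),cyl(43,45,60),cyl(36,60,75),cyl(24,75,80)],
 rack=[box(-40,40,-95,95,0,45)],crate=[box(-70,70,-85,85,0,70)])
S=8
def render(c,parts,pose,z,roi):
    x0,y0,w,h=roi;im=np.zeros((h*S,w*S),np.uint8);Rz=R.from_euler("z",pose[2]).as_matrix()
    for p in parts:
        uv=(proj(c,p@Rz.T+[pose[0],pose[1],z])-[x0,y0]+.5)*S-.5
        cv2.fillConvexPoly(im,cv2.convexHull(np.round(uv).astype(np.int32)),255)
    return cv2.resize(im,(w,h),interpolation=cv2.INTER_AREA)/255.
def fit(masks,parts,z,xy,yaws):
    rois={}
    for c,m in masks.items():
        v,u=np.nonzero(m);rois[c]=(u.min()-12,v.min()-12,np.ptp(u)+25,np.ptp(v)+25)
    def cost(q):
        s=0
        for c,m in masks.items():
            x,y,w,h=rois[c];s+=np.abs(render(c,parts,[q[0],q[1],q[2]/10],z,rois[c])-m[y:y+h,x:x+w]).sum()/m.sum()
        return s/len(masks)
    b=None
    for y in yaws:
        r=minimize(cost,[*xy,y*10],method="Nelder-Mead",options=dict(initial_simplex=np.array([[*xy,y*10]]*4)+np.vstack([[0,0,0],np.diag([.012,.012,3])]),xatol=1e-4,fatol=1e-4))
        if b is None or r.fun<b.fun:b=r
    return b.x*[1,1,.1],b.fun
E
cat > m1.py <<'E'
from h import *
C={}
near=dict(worn_paddle=dict(scene=(313,220),top=(337,225)))
def get(c,t):
    l=spotter.regions_of(c,t)
    if t in near:
        l=[d for d in l if np.hypot(*(np.array(d["box"][:2])-near[t][c]))<10]
    return l[0]["mask"].astype(float) if l else None
ms={}
for c in("scene","top"):
    vision.read_camera(c)
    for t in("worn_paddle","paddle","machine","rack","crate","disc_tool"):
        m=get(c,t); print(c,t,None if m is None else m.sum())
        if m is not None: ms.setdefault(t,{})[c]=m
np.save("ms.npy",ms,allow_pickle=True)
Z=dict(worn_paddle=.08,paddle=.045,disc_tool=.045)
for a,bs in(("machine",["worn_paddle"]),("rack",["paddle","disc_tool"])):
    for b in bs:
        for c in ms[a]:
            if c in ms.get(b,{}): ms[a][c]=np.maximum(ms[a][c],ms[b][c])
for t in ms:
    parts=list(MOD[t]);
    if t=="machine": parts+=[]
    z=Z.get(t,0); c="top" if "top" in ms[t] else "scene"
    v,u=np.nonzero(ms[t][c]); xy=unproj(c,(u.mean(),v.mean()),z+.03)[:2]
    n=dict(worn_paddle=8,machine=2,rack=2,crate=2,paddle=6,disc_tool=2)[t]
    yw=np.arange(n)*(2*np.pi if t=="worn_paddle" else np.pi)/n
    for cs in(["scene","top"],["scene"],["top"]):
        mm={k:ms[t][k] for k in cs if k in ms[t]}
        if mm: q,f=fit(mm,parts,z,xy,yw); print(t,cs,np.round(q,4),round(f,3))
E
python3 m1.py
```

```text
scene worn_paddle None
scene paddle 390.0
scene machine 2067.0
scene rack 1157.0
scene crate 4454.0
scene disc_tool 347.0
top worn_paddle 164.0
top paddle 214.0
top machine 1808.0
top rack 1030.0
top crate 2529.0
top disc_tool 308.0
paddle ['scene', 'top'] [0.479  0.2265 2.1257] 0.152
paddle ['scene'] [0.4795 0.2274 2.0994] 0.176
paddle ['top'] [0.4791 0.2265 2.1322] 0.122
machine ['scene', 'top'] [ 0.4408 -0.0486 -0.1797] 0.241
machine ['scene'] [ 0.4461 -0.0473  1.3987] 0.381
machine ['top'] [ 0.4406 -0.0477 -0.2043] 0.086
rack ['scene', 'top'] [0.4745 0.2757 0.075 ] 0.112
rack ['scene'] [0.4749 0.2764 0.0748] 0.167
rack ['top'] [0.4747 0.2758 0.0768] 0.056
crate ['scene', 'top'] [ 0.4549 -0.2844  0.137 ] 0.037
crate ['scene'] [ 0.4524 -0.2853  0.1383] 0.022
crate ['top'] [ 0.4561 -0.2836  0.1368] 0.032
disc_tool ['scene', 'top'] [0.4713 0.3251 0.5792] 0.074
disc_tool ['scene'] [0.4708 0.325  0.6464] 0.088
disc_tool ['top'] [0.4719 0.3252 0.2139] 0.052
worn_paddle ['scene', 'top'] [ 0.4414 -0.0469  2.6633] 0.169
worn_paddle ['top'] [ 0.4414 -0.0469  2.6633] 0.169
```

```bash
cat >> h.py <<'E'
def head(s=None):
    s=s or robot.state();Rm=R.from_rotvec(s["orientation"]).as_matrix();return np.arctan2(Rm[1,0],Rm[0,0])
def plan(wps,start=None):
    """wps: list of (x,y,z,heading,nrows); prints rows in tool axes"""
    if start is None:
        s=robot.state();p=np.array(s["tcp_pos"]);h=head(s)
    else: p=np.array(start[:3]);h=start[3]
    O=[];T=[]
    for x,y,z,hd,n in wps:
        for i in range(n):
            k=1/(n-i);d=(np.array([x,y,z])-p)*k
            t=-round(((hd-h+np.pi)%(2*np.pi)-np.pi)*k,3)
            ex=np.array([np.cos(h),np.sin(h),0]);ey=np.array([np.sin(h),-np.cos(h),0])
            o=[round(float(v),3) for v in(d@ex,d@ey,-d[2])]
            p=p+o[0]*ex+o[1]*ey-np.array([0,0,o[2]]);h-=t;O.append(o);T.append(float(t))
    print('offset',O,'\nturn',T,'\nend',np.round(p,4),round(h,3),'q',np.round(robot.state()["joint_positions"],2))
E
python3 - <<'E'
from h import *
ms=np.load("ms.npy",allow_pickle=True).item()
m={"top":ms["worn_paddle"]["top"]}
vision.read_camera("scene")
for d in spotter.regions_of("scene","worn_paddle"):
    print(d["box"],d["score"])
    if np.hypot(d["box"][0]-313,d["box"][1]-220)<10: m["scene"]=d["mask"].astype(float)
vision.read_camera("top")
for d in spotter.regions_of("top","worn_paddle"):
    print(d["box"],d["score"])
    if np.hypot(d["box"][0]-337,d["box"][1]-225)<10: m["top"]=d["mask"].astype(float)
yw=np.arange(8)*np.pi/4
print(fit(m,MOD["worn_paddle"],.08,(.441,-.047),yw))
for c in m: print(c,fit({c:m[c]},MOD["worn_paddle"],.08,(.441,-.047),yw))
plan([(.36,.40,.245,2.75,4),(.44,.18,.24,2.70,6),(.442,-.047,.225,2.663,6)])
E
```

```text
[257.8, 235.2, 17.6, 27.9] 0.93
[311.3, 218.4, 25.2, 31.9] 0.7
[290.6, 248.4, 20.8, 10.1] 0.7
[335.9, 225.6, 13.5, 10.7] 0.45
(array([ 0.44065764, -0.04889771,  2.61793871]), np.float64(0.1639927941259795))
top (array([ 0.44183827, -0.04922027,  2.61846724]), np.float64(0.1974102848686644))
scene (array([ 0.43912898, -0.04911605,  2.61411746]), np.float64(0.10388623918035683))
offset [[-0.054, -0.021, 0.0], [-0.055, -0.02, 0.0], [-0.055, -0.018, 0.0], [-0.056, -0.018, 0.0], [-0.026, -0.029, 0.001], [-0.027, -0.028, 0.001], [-0.027, -0.028, 0.001], [-0.027, -0.028, 0.001], [-0.027, -0.028, 0.001], [-0.028, -0.028, 0.0], [-0.016, -0.034, 0.003], [-0.017, -0.034, 0.002], [-0.017, -0.034, 0.003], [-0.017, -0.034, 0.002], [-0.017, -0.034, 0.003], [-0.017, -0.033, 0.002]] 
turn [0.019, 0.019, 0.019, 0.019, 0.008, 0.008, 0.008, 0.009, 0.008, 0.009, 0.006, 0.006, 0.006, 0.006, 0.006, 0.007] 
end [ 0.4416 -0.0467  0.2253] 2.663 q [ 1.18  0.31  1.51  0.    1.33 -0.07]
```

Worn-paddle candidates: the grey one at scene (313,220) / top (337,225), and the blue one at scene (258,235) / top (290,248). The enlarged crops show that the grey one sits in the machine's drive and has a single wing, so that is the worn_paddle; the blue one is a decoy. The two-winged paddle is in the rack at top (249,213), and the disc tool is beside it at (217,215).

>>> move_arm([
  [-0.044,-0.016,0],
  [-0.044,-0.016,0],
  [-0.044,-0.016,0],
  [-0.044,-0.016,0],
  [-0.044,-0.016,0],
  [-0.026,-0.028,0],
  [-0.027,-0.028,0],
  [-0.027,-0.028,0],
  [-0.027,-0.028,0],
  [-0.027,-0.028,0],
  [-0.027,-0.028,0],
], turn=[0.02,0.02,0.02,0.02,0.02,0.02,0.02,0.02,0.02,0.02,0.006], grip=0.2, force=40)

```text
time_s: 2.7
tcp_pos: [0.4256, 0.1712, 0.2455]
orientation: [0.811, 3.035, 0.001]
force: [0.2, -0.0, 0.1]
opening: 0.6
grasp_force: 0.0
```

```bash
python3 - <<'E'
from h import *
print(robot.state()["opening"],robot.state()["tcp_pos"],head())
plan([(.4407,-.0485,.205,2.62,7),(.4407,-.0485,.142,2.62,4)])
E
```

```text
0.6000346855698989 [0.4255884  0.17119613 0.24551266] 2.6193889957317666
offset [[-0.018, -0.026, 0.006], [-0.017, -0.026, 0.006], [-0.018, -0.026, 0.006], [-0.017, -0.026, 0.006], [-0.018, -0.026, 0.006], [-0.017, -0.026, 0.005], [-0.018, -0.027, 0.006], [0.0, 0.0, 0.016], [0.0, 0.0, 0.016], [0.0, 0.0, 0.015], [0.0, 0.0, 0.016]] 
turn [-0.0, -0.0, -0.0, -0.0, -0.0, -0.0, -0.001, 0.0, 0.0, 0.0, 0.0] 
end [ 0.4409 -0.0488  0.1415] 2.62 q [ 0.29  0.14  1.73 -0.    1.26 -0.76]
```

>>> move_arm([
  [-0.018,-0.026,0.006],
  [-0.017,-0.026,0.006],
  [-0.018,-0.026,0.006],
  [-0.017,-0.026,0.006],
  [-0.018,-0.026,0.006],
  [-0.017,-0.026,0.006],
  [-0.018,-0.027,0.006],
  [0,0,0.016],
  [0,0,0.016],
  [0,0,0.015],
  [0,0,0.014],
], turn=[0,0,0,0,0,0,0,0,0,0,0])

```text
time_s: 3.8
tcp_pos: [0.4407, -0.0475, 0.1418]
orientation: [0.811, 3.035, 0.0]
force: [-1.4, -1.0, -0.9]
opening: 0.601
grasp_force: 0.0
```

>>> move_arm([
  [0,0,0],
  [0,0,0],
  [0,0,0],
  [0,0,0],
  [0,0,0],
], turn=[0,0,0,0,0], grip=-1, force=40)

```text
time_s: 4.3
tcp_pos: [0.441, -0.0473, 0.1429]
orientation: [0.81, 3.034, 0.0]
force: [0.2, -0.1, -1.0]
opening: 0.251
grasp_force: 43.9
```

```bash
python3 - <<'E'
from h import *
plan([(.441,-.0473,.203,2.62,3),(.455,-.284,.2,2.62,8),(.455,-.284,.088,2.62,5)])
E
```

```text
offset [[0.0, 0.0, -0.02], [0.0, 0.0, -0.02], [0.0, 0.0, -0.02], [-0.016, -0.025, 0.0], [-0.016, -0.025, 0.0], [-0.016, -0.025, 0.0], [-0.016, -0.025, 0.001], [-0.017, -0.025, 0.0], [-0.016, -0.024, 0.001], [-0.017, -0.025, 0.0], [-0.016, -0.024, 0.001], [-0.0, -0.0, 0.022], [-0.0, -0.0, 0.022], [-0.0, -0.0, 0.023], [-0.0, -0.0, 0.022], [-0.0, -0.0, 0.023]] 
turn [-0.0, -0.0, -0.0, -0.0, -0.0, -0.0, -0.0, -0.0, -0.0, -0.0, -0.0, -0.0, -0.0, -0.0, -0.0, -0.0] 
end [ 0.4551 -0.2838  0.0879] 2.62 q [-0.2   0.24  1.91 -0.    0.99 -1.25]
```

>>> move_arm([
  [0,0,-0.02],
  [0,0,-0.02],
  [0,0,-0.02],
  [-0.016,-0.025,0],
  [-0.016,-0.025,0],
  [-0.016,-0.025,0],
  [-0.016,-0.025,0],
  [-0.017,-0.025,0],
  [-0.016,-0.025,0],
  [-0.017,-0.025,0],
  [-0.016,-0.025,0],
], turn=[0,0,0,0,0,0,0,0,0,0,0])

```text
time_s: 5.4
tcp_pos: [0.4537, -0.2868, 0.2026]
orientation: [0.81, 3.035, -0.0]
force: [0.3, -0.5, 0.0]
opening: 0.25
grasp_force: 44.1
```

```bash
python3 - <<'E'
from h import *
im=vision.read_camera("scene"); cv2.imwrite("pics/s2.png",cv2.resize(im[190:310,270:470],(800,480),interpolation=cv2.INTER_CUBIC)[:,:,::-1])
print(robot.state()["grasp_force"],robot.state()["opening"],robot.state()["tcp_pos"])
# drive view averages
A=[vision.read_camera("top").astype(float) for _ in range(6)]
B=[vision.read_camera("scene").astype(float) for _ in range(4)]
np.savez("drv.npz",top=np.mean(A,0),scene=np.mean(B,0))
out=[]
for c,a in(("top",A),("scene",B)):
    u,v=proj(c,[.4407,-.0485,.08])[0]; print(c,u,v)
    m=np.float32([[16,0,200-16*u],[0,16,200-16*v]])
    w=cv2.warpAffine(np.mean(a,0).astype(np.float32),m,(400,400),flags=cv2.INTER_CUBIC)
    out.append(np.clip(w*2.0,0,255))
cv2.imwrite("pics/drv.png",np.hstack(out)[:,:,::-1])
E
```

```text
44.060847759246826 0.2505807900840402 [ 0.45483398 -0.29193852  0.20282871]
top 335.6521405195292 224.9642450691348
scene 314.23262337427127 229.4397929957958[ WARN:0@10.690] global loadsave.cpp:1063 imwrite_ Unsupported depth image for selected encoder is fallbacked to CV_8U.
```

View pics/drv.png

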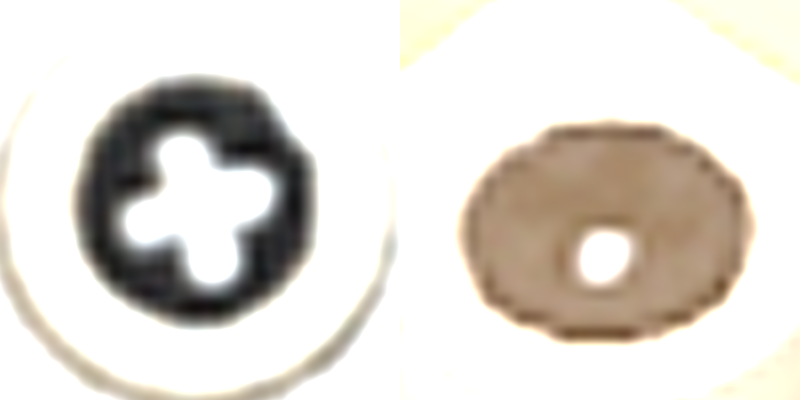

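View pics/s2.png

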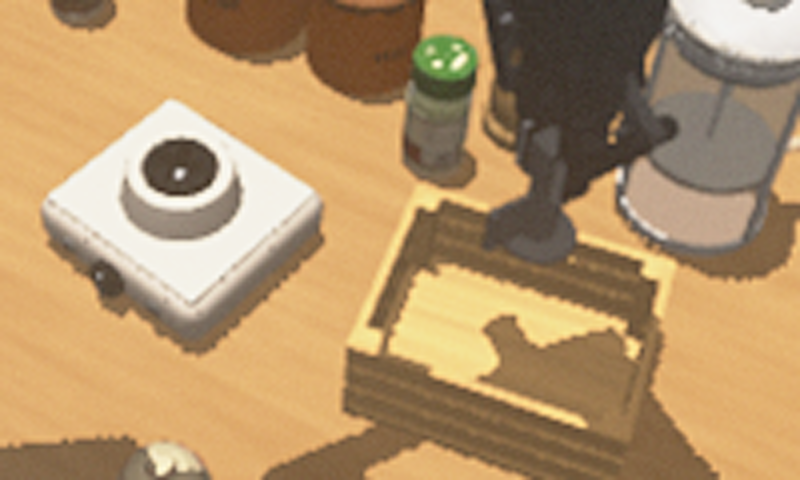

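```bash
python3 - <<'E'
from h import *
d=np.load("drv.npz")
m={}
for c in("top","scene"):
    g=d[c].mean(2); u,v=np.round(proj(c,[.4407,-.0485,.08])[0]).astype(int)
    w=g[v-12:v+13,u-14:u+15]; print(c,w.min(),np.percentile(w,[10,50,90]))
    lo,hi=np.percentile(w,5),np.percentile(w,90)
    s=np.clip((hi-g)/(hi-lo),0,1); full=np.zeros_like(g)
    # fill holes: disc mask
    b=np.zeros(g.shape,np.uint8); b[v-12:v+13,u-14:u+15]=(s[v-12:v+13,u-14:u+15]>.5)
    n,l,st,_=cv2.connectedComponentsWithStats(b); k=l[:, :]; 
    i=1+np.argmax(st[1:,4]); cn=cv2.findContours((l==i).astype(np.uint8),cv2.RETR_EXTERNAL,cv2.CHAIN_APPROX_NONE)[0]
    f=np.zeros(g.shape,np.uint8); cv2.drawContours(f,cn,-1,1,-1)
    m[c]=f.astype(float); print(f.sum())
cy=[cyl(24,75,80)]
print(fit(m,cy,0,(.44,-.048),[0]))
for c in m: print(c,fit({c:m[c]},cy,0,(.44,-.048),[0]))
# plus: bright inside, top
g=d["top"].mean(2); v,u=np.mgrid[0:400,0:640]
ctr=np.array(proj("top",[.4410,-.0480,.08])[0])
for zz in(.08,.07,.055):
  def prof(x,y,a,z=zz):
    t=np.linspace(-.0135,.0135,19);s=np.linspace(-.0035,.0035,5);pts=[]
    for t0,k in((a,1),(a+np.pi/2,1)):
        for q in s: pts+= [[x+np.cos(t0)*p-np.sin(t0)*q,y+np.sin(t0)*p+np.cos(t0)*q,z] for p in t]
    uv=proj("top",pts).astype(np.float32); return cv2.remap(g.astype(np.float32),uv[:,:1],uv[:,1:],cv2.INTER_LINEAR).mean()
  b=max(((minimize(lambda q:-prof(q[0],q[1],q[2]/10),[.441,-.048,a*10],method="Nelder-Mead",options=dict(initial_simplex=np.array([[.441,-.048,a*10]]*4)+np.vstack([[0,0,0],np.diag([.004,.004,2])])))) for a in np.arange(0,1.57,.3)),key=lambda r:-r.fun)
  print(zz,b.x*[1,1,.1],b.fun)
s=robot.state();print(s["tcp_pos"])
plan([(.455,-.286,.088,2.62,5)])
E
```

```text
top 15.833333333333334 [ 33.94444444 185.55555556 232.92222222]
201
scene 55.25 [ 70.33333333 187.5        241.13333333]
218
(array([ 0.43875246, -0.04974331,  0.26035061]), np.float64(0.1403013266103374))
top (array([ 0.44067567, -0.04785733,  0.29872024]), np.float64(0.07187591454492245))
scene (array([ 0.43746582, -0.05162095,  0.30844149]), np.float64(0.07441985968699408))
0.08 [ 0.43942806 -0.0482608   1.85365267] -175.23379516601562
0.07 [ 0.44051921 -0.04846382  0.26866847] -176.02047729492188
0.055 [ 0.44233275 -0.04909719  1.83733509] -177.10418701171875
[ 0.453636   -0.28463164  0.20244925]
offset [[-0.0, -0.0, 0.023], [-0.0, -0.0, 0.023], [-0.001, -0.0, 0.023], [-0.0, -0.0, 0.023], [-0.001, -0.001, 0.022]] 
turn [0.0, 0.0, 0.0, 0.0, 0.001] 
end [ 0.4549 -0.2865  0.0884] 2.62 q [-0.64  0.29  1.65  0.    1.2  -1.69]
```

>>> move_arm([
  [0,0,0.023],
  [0,0,0.023],
  [0,0,0.023],
  [0,0,0.023],
  [0,0,0.022],
  [0,0,0],
  [0,0,0],
], turn=[0,0,0,0,0,0,0])

```text
time_s: 6.65
tcp_pos: [0.4537, -0.2851, 0.0884]
orientation: [-0.809, -3.035, -0.0]
force: [0.9, 0.1, 0.1]
opening: 0.253
grasp_force: 44.1
```

>>> move_arm([
  [0,0,0],
  [0,0,0],
  [0,0,0],
  [0,0,-0.02],
  [0,0,-0.03],
  [0,0,-0.03],
  [0,0,-0.035],
], turn=[0,0,0,0,0,0,0], grip=0.2)

```text
time_s: 7.35
tcp_pos: [0.4532, -0.2852, 0.2045]
orientation: [-0.81, -3.035, -0.0]
force: [1.2, -0.3, 0.0]
opening: 0.608
grasp_force: 0.0
```

```bash
python3 - <<'E'
from h import *
s=robot.state();print(s["tcp_pos"])
plan([(.50,-.05,.21,2.40,6),(.479,.2265,.20,2.126,6)])
E
```

```text
[ 0.45316912 -0.28515827  0.20448599]
offset [[0.013, 0.038, -0.001], [0.014, 0.037, -0.001], [0.016, 0.037, -0.001], [0.017, 0.036, -0.001], [0.018, 0.036, -0.001], [0.019, 0.035, -0.001], [0.034, 0.032, 0.002], [0.035, 0.03, 0.002], [0.036, 0.028, 0.002], [0.038, 0.027, 0.001], [0.039, 0.025, 0.002], [0.04, 0.023, 0.001]] 
turn [0.037, 0.037, 0.036, 0.037, 0.036, 0.037, 0.046, 0.046, 0.045, 0.046, 0.045, 0.046] 
end [0.4791 0.2268 0.2005] 2.126 q [-0.64  0.29  1.65 -0.    1.21 -1.69]
```

>>> move_arm([
  [0.013,0.038,0],
  [0.014,0.037,0],
  [0.016,0.037,0],
  [0.017,0.036,0],
  [0.018,0.036,0],
  [0.019,0.035,0],
  [0.034,0.032,0],
  [0.035,0.03,0],
  [0.036,0.028,0],
  [0.038,0.027,0],
  [0.039,0.025,0],
  [0.04,0.023,0],
], turn=[0.037,0.037,0.036,0.037,0.036,0.037,0.046,0.046,0.045,0.046,0.045,0.046])

```text
time_s: 8.55
tcp_pos: [0.4793, 0.2284, 0.2041]
orientation: [1.53, 2.743, 0.002]
force: [-0.0, -0.2, 0.0]
opening: 0.599
grasp_force: 0.0
```

>>> move_arm([
  [0,0,0],
  [0,0,0],
  [0,0,0],
  [0,0,0],
  [0,0,0],
], turn=[0,0,0,0,0])

```text
time_s: 9.05
tcp_pos: [0.4798, 0.2251, 0.2034]
orientation: [1.531, 2.743, -0.0]
force: [-0.5, -0.6, -0.1]
opening: 0.597
grasp_force: 0.0
```

```bash
python3 - <<'E'
from h import *
s=robot.state();print(s["tcp_pos"],head(s),s["time_s"])
im=vision.read_camera("scene"); cv2.imwrite("pics/s3.png",cv2.resize(im[140:330,200:460],(780,570),interpolation=cv2.INTER_CUBIC)[:,:,::-1])
plan([(.479,.2265,.107,2.126,7)])
E
```

```text
[0.4797839  0.22512176 0.20341315] 2.123727585913329 9.05
offset [[0.0, -0.0, 0.014], [0.0, -0.0, 0.014], [0.0, -0.0, 0.014], [0.0, -0.0, 0.014], [0.0, -0.0, 0.013], [0.001, -0.0, 0.014], [0.0, -0.0, 0.013]] 
turn [-0.0, -0.0, -0.0, -0.001, -0.0, -0.001, -0.0] 
end [0.4793 0.2261 0.1074] 2.126 q [ 0.36  0.28  1.66 -0.    1.2  -0.19]
```

View pics/s3.png

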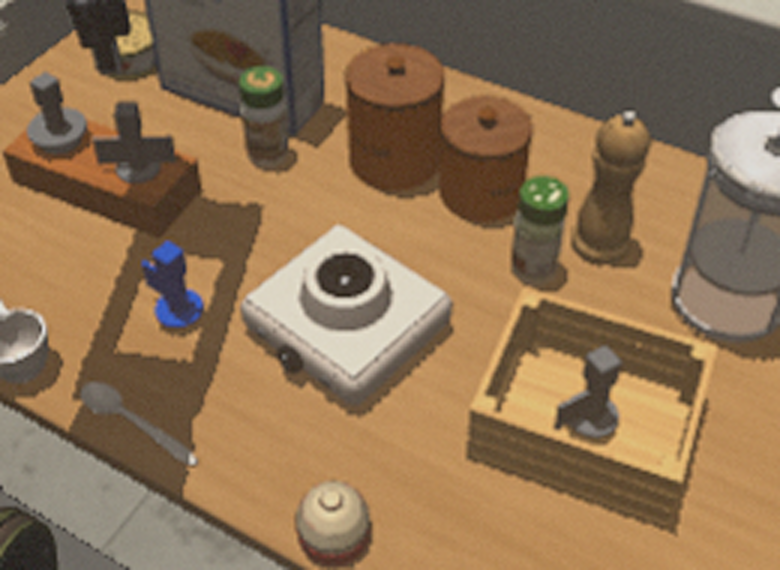

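The worn paddle stands upright in the crate at crop (595,400). The drive is empty, and the good paddle is still in the rack at crop (130,150) with the gripper above it.

>>> move_arm([
  [0,0,0.014],
  [0,0,0.014],
  [0,0,0.014],
  [0,0,0.014],
  [0,0,0.014],
  [0,0,0.014],
  [0,0,0.012],
  [0,0,0],
  [0,0,0],
], turn=[0,0,0,0,0,0,0,0,0])

```text
time_s: 10.0
tcp_pos: [0.4797, 0.2262, 0.1073]
orientation: [-1.529, -2.744, 0.001]
force: [0.1, 0.2, 1.0]
opening: 0.603
grasp_force: 0.0
```

>>> move_arm([
  [0,0,0],
  [0,0,0],
  [0,0,0],
  [0,0,0],
  [0,0,0],
  [0,0,0],
], turn=[0,0,0,0,0,0], grip=-1, force=80)

```text
time_s: 10.6
tcp_pos: [0.4799, 0.2266, 0.1079]
orientation: [1.527, 2.744, 0.001]
force: [-0.0, -0.6, 4.8]
opening: 0.246
grasp_force: 78.7
```

```bash
python3 - <<'E'
from h import *
s=robot.state();print(s["tcp_pos"],head(s),s["force"],s["moment"])
h=.275+np.pi/2
plan([(*s["tcp_pos"][:2],.19,head(s),4),(.46,.10,.195,2.0,5),(.440,-.0484,.195,h,6)])
E
```

```text
[0.47993184 0.22662191 0.10786639] 2.125908654504342 [-0.01296098 -0.61936892  4.75451924] [-0.00278196  0.06110979 -0.00030867]
offset [[0.0, 0.0, -0.021], [0.0, 0.0, -0.02], [0.0, 0.0, -0.021], [0.0, 0.0, -0.02], [-0.019, -0.017, -0.001], [-0.02, -0.016, -0.001], [-0.02, -0.016, -0.001], [-0.021, -0.015, -0.001], [-0.021, -0.015, -0.001], [-0.021, -0.013, -0.0], [-0.021, -0.013, -0.0], [-0.022, -0.012, -0.0], [-0.022, -0.012, -0.0], [-0.023, -0.011, -0.0], [-0.022, -0.01, -0.0]] 
turn [-0.0, -0.0, -0.0, -0.0, 0.025, 0.025, 0.025, 0.025, 0.026, 0.026, 0.026, 0.026, 0.025, 0.026, 0.025] 
end [ 0.44   -0.0479  0.1949] 1.846 q [ 0.36  0.39  1.78 -0.    0.97 -0.19]
```

>>> move_arm([
  [0,0,-0.021],
  [0,0,-0.021],
  [0,0,-0.021],
  [0,0,-0.021],
  [-0.019,-0.017,0],
  [-0.02,-0.016,0],
  [-0.02,-0.016,0],
  [-0.021,-0.015,0],
  [-0.021,-0.015,0],
], turn=[0,0,0,0,0.025,0.025,0.025,0.025,0.026])

```text
time_s: 11.5
tcp_pos: [0.4586, 0.0989, 0.1909]
orientation: [-1.698, -2.642, 0.001]
force: [-0.1, 0.2, -1.5]
opening: 0.248
grasp_force: 78.6
```

>>> move_arm([
  [-0.021,-0.013,0],
  [-0.021,-0.013,0],
  [-0.022,-0.012,0],
  [-0.022,-0.012,0],
  [-0.023,-0.011,0],
  [-0.022,-0.01,0],
  [0,0,0],
  [0,0,0],
  [0,0,0],
  [0,0,0],
  [0,0,0],
], turn=[0.026,0.026,0.025,0.026,0.025,0.025,0,0,0,0,0])

```text
time_s: 12.6
tcp_pos: [0.4397, -0.0473, 0.1913]
orientation: [-1.893, -2.507, -0.0]
force: [-0.3, 0.9, -1.0]
opening: 0.245
grasp_force: 78.4
```

```bash
cat > m2.py <<'E'
from h import *
# measure held paddle pose vs TCP
s=robot.state();p=s["tcp_pos"];h=head(s);print(p,h,s["force"],s["time_s"])
m={}
for c in("scene","top"):
    vision.read_camera(c)
    l=spotter.regions_of(c,"paddle"); print(c,[(np.round(d["box"]),round(d["score"],2)) for d in l[:3]],proj(c,p-[0,0,.05])[0])
    e=proj(c,p-[0,0,.05])[0]
    l=[d for d in l if np.hypot(*(np.array(d["box"][:2])-e))<15]
    if l:m[c]=l[0]["mask"].astype(float)
z=p[2]-.063
parts=MOD["paddle"][:2]+[MOD["paddle"][3]]+[box(-14,14,-4,4,-24,0),box(-4,4,-14,14,-24,0)]
for cs in(list(m),["scene"],["top"]):
    if all(c in m for c in cs) and cs: print(cs,fit({c:m[c] for c in cs},parts,z,p[:2],[h-.05,h+.05]))
plan([(.440,-.0484,.172,.275+np.pi/2,4)])
im=vision.read_camera("scene"); cv2.imwrite("pics/s4.png",cv2.resize(im[150:270,250:390],(700,600),interpolation=cv2.INTER_CUBIC)[:,:,::-1])
E
python3 m2.py
```

```text
[ 0.43967892 -0.0473163   0.19126137] 1.8481380844618207 [-0.31232654  0.93101254 -1.04561587] 12.6
scene [(array([314., 211.,  29.,  31.]), 0.62)] [312.93691351 213.54633376]
top [] [335.99035025 223.02582787]
['scene'] (array([ 0.43810268, -0.04696531,  1.75034674]), np.float64(0.339107301211942))
['scene'] (array([ 0.43810268, -0.04696531,  1.75034674]), np.float64(0.339107301211942))
offset [[-0.0, 0.0, 0.005], [-0.0, 0.0, 0.005], [-0.0, 0.0, 0.005], [-0.001, 0.0, 0.004]] 
turn [0.0, 0.001, 0.0, 0.001] 
end [ 0.44   -0.0487  0.1723] 1.846 q [-0.2   0.18  1.85  0.    1.12 -0.48]
```

View pics/s4.png

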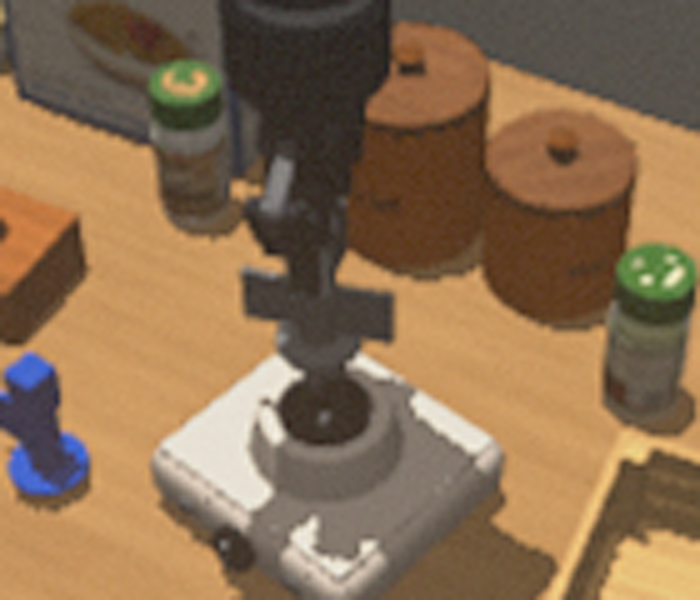

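The paddle is held upright over the socket: flange at crop (320,340), drive at (325,410). I'll lower it gently.

>>> move_arm([
  [-0.001,0,0.006],
  [0,0,0.006],
  [0,0,0.005],
  [0,0,0.004],
  [0,0,0.003],
  [0,0,0.003],
  [0,0,0.003],
  [0,0,0.0],
  [0,0,0],
], turn=[0,0,0,0,0,0,0,0,0])

```text
time_s: 13.75
tcp_pos: [0.4405, -0.049, 0.1614]
orientation: [1.894, 2.505, 0.001]
force: [0.6, 1.1, -2.4]
opening: 0.251
grasp_force: 78.6
```

>>> move_arm([
  [0,0,0.003],
  [0,0,0.003],
  [0,0,0.003],
  [0,0,0.002],
  [0,0,0.002],
  [0,0,0.002],
  [0,0,0],
  [0,0,0],
], turn=[0,0,0,0,0,0,0,0])

```text
time_s: 14.55
tcp_pos: [0.4405, -0.0491, 0.1469]
orientation: [1.894, 2.505, 0.001]
force: [0.7, 0.8, 6.0]
opening: 0.243
grasp_force: 79.7
```

>>> move_arm([
  [0,0,0.002],
  [0,0,0.002],
  [0,0,0.001],
  [0,0,0.001],
  [0,0,0],
  [0,0,0],
], turn=[0,0,0,0,0,0], force=110)

```text
time_s: 15.15
tcp_pos: [0.4406, -0.0492, 0.1427]
orientation: [1.893, 2.504, 0.002]
force: [-3.6, 0.3, 22.6]
opening: 0.242
grasp_force: 109.6
```

>>> move_arm([
  [0,0,0.001],
  [0,0,0],
  [0,0,0],
  [0,0,0],
  [0,0,0],
], turn=[0,0,0,0,0])

```text
time_s: 15.65
tcp_pos: [0.4407, -0.0493, 0.1426]
orientation: [1.893, 2.504, 0.002]
force: [-5.4, 1.0, 31.6]
opening: 0.24
grasp_force: 110.9
```

```bash
python3 - <<'E'
from h import *
im=vision.read_camera("scene"); cv2.imwrite("pics/s5.png",cv2.resize(im[170:270,265:385],(720,600),interpolation=cv2.INTER_CUBIC)[:,:,::-1])
s=robot.state();print(s["tcp_pos"],s["force"],s["moment"])
E
```

```text
[ 0.44061293 -0.04927259  0.14261483] [-5.9323458   2.00907923 32.55236589] [ 0.38935402  1.1605917  -0.02131347]
```

View pics/s5.png

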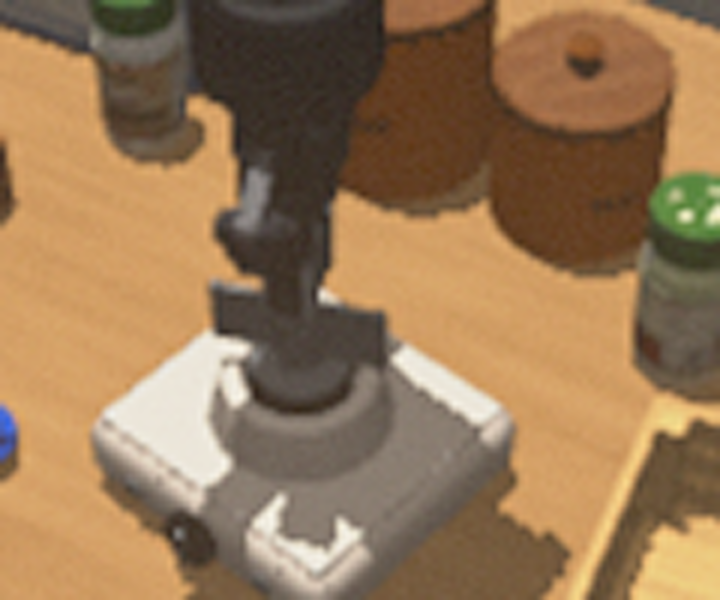

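>>> move_arm([
  [0,-0.001,-0.0005],
  [0,0,0],
  [0,0,0],
  [0,0,0],
  [0,0,0],
], turn=[0,0,0,0,0])

```text
time_s: 16.2
tcp_pos: [0.4405, -0.0493, 0.1427]
orientation: [1.893, 2.503, 0.004]
force: [-3.8, 2.1, 24.9]
opening: 0.242
grasp_force: 109.3
```

```bash
python3 - <<'E'
from h import *
s=robot.state();print(s["tcp_pos"],s["force"],s["moment"],s["orientation"])
E
```

```text
[ 0.44049839 -0.04933942  0.14266724] [-3.75878148  2.08576055 24.91402847] [ 0.62761854  0.54245295 -0.0331569 ] [1.8927369  2.50278056 0.0037194 ]
```

```bash
python3 -c "
from rig import robot; print(robot.finish_job())"
```

```text
the job is handed in; nothing more can be done
None
```

I handed the job in at about 16 s: the worn paddle is in the crate, and the good paddle is meshed and seated in the drive, still gripped and pressed down with about 25 N. I did not touch the disc attachment, canisters, spice jars or pepper mill; I could not read the pin's travel directly, so "fully home" rests on the hard stop at the expected height.

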